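Unload the drilling jig and sort the brackets

ROBOT

A 6-joint arm with a two-finger parallel gripper is mounted at the origin on a cart in front of the work surface, level with it; the furniture and walls round the work are solid. World frame = base frame: x ahead of the robot, y to its left, z up, the work surface at z = 0. Lengths are in m, angles in degrees, forces in N, time in s.
With the tool pointing down it reaches from about 0.275 to 0.725 m from the base axis. Payload 15.9 kg.
Tool frame: the origin (TCP) lies midway between the tips of the shut fingers; the grasp point (between the pads) lies 19 mm behind it; z points along the fingers, y is the line along which they close (so a half turn about z gives the same grasp; the last joint's range is limited). The gripper opens to 85 mm and grips with 20 to 120 N. Pads are 22 mm wide; open, the fingers measure 114 mm over their backs; the gripper's body (76 mm by 85 mm) begins 54 mm behind the grasp point. The pads swing forward as they close: fully open they stand 13 mm farther back than shut.
Start: joints at [0, 12.198, -1.971, 75.831, 0, 90], TCP at [0.5, -0, 0.231] pointing down, gripper open.
Joint ranges: [-170.91, 170.91], [-42.67, 98.43], [-65.05, 77.54], [-120.47, 116.71], [-90, 82.35], [-180, 180]. Speed limits (degrees/s): [108.29, 108.29, 136.94, 147.25, 180, 180].

INTERFACE

Orientations are given as a 3x3 rotation matrix whose columns are the frame's x, y, z axes.
In Python, from plant import bot gives the robot as it stands.
- The arm moves only by the shell command python3 -m handwheel 'ROWS' [FORCE]. ROWS is JSON, a list of rows, each a list of 7 numbers: the shift along the tool's x, y, z in mm, then the turn, a rotation vector about the tool's x, y, z in rad, then the closure, from 0 (fully open) to 1 (shut). A call has 1 to 20 rows; each row shifts and turns the commanded pose from where the row before left it, along the tool's axes as they then stand; what a row does not reach is not made up. A row lasts 1/10 s, in which the tool goes at most 50 mm and 8.59 degrees, less where a joint would pass 70% of its speed; a pose out of reach is approached as far as the arm can. A call is refused whole if a number of a shift passes 50 or a number of a turn 0.15, either way. A call with a gripper value outside its range is refused whole. The fingers move at their own pace and stop on an object; FORCE is the grip in N (left out, the last holds). Time passes only in rows, so rows that do not move let the fingers close. It gives the time, the measured TCP pose, the force, the opening and the grip force at its end, in the units of the state.
- bot.read_state(): the state, without advancing time (a new reading comes with each control period).
- bot.snapshot(name): name is "scene" or "side" or "wrist"; returns the picture (400x640x3 uint8, blue, green, red); there is no depth.
- bot.camera_info(name): a dict with "fovy" (degrees; the focal length in pixels is half the picture's height over the tangent of half this angle, whatever the lens; pixels are square), "cx", "cy" (the principal point, pixels), "rvec" (rotation vector, rad) and "tvec" (3), from world to camera coordinates, as OpenCV has them. Camera axes: x right, y down, z forward; pixel columns grow to the right and rows downward; lengths in m; the calibration is good to about 2 mm. A picture is of the moment at which its call begins: read the wrist's pose just before it. camera_info takes no time and is no camera call; for the wrist camera it gives the pose at the moment of the call.
- bot.job_done(): hands the job in; it is judged then, once.
Trained networks look in the newest picture that a camera, given by its name, has taken for a name from the list of things; names that differ only in an ending like _2 or _b are one class to them, and where a whole thing is asked for, a point or a joint stands for the part that bears it (a point fixed in the world has none). Each returns a list of dicts, best first, with "p" (0 to 1); they miss things now and then, are a little off and sometimes report something else, mostly with a low value. They report only what shows in the picture. A call takes as long as a camera call. They do not tell look-alikes from the thing itself.
- bot.search_frame(label, camera): "centre" ([row, column] as shares, 0 to 1, of the picture: columns of its width, rows of its height, amid what is visible of it).
- bot.outline_of(label, camera): "mask" (400x640 bool, what is visible of it) and "centre" ([row, column] as shares, 0 to 1, of the picture: columns of its width, rows of its height, amid what is visible of it).
- bot.place_of(label, camera): "centre" ([row, column] as shares, 0 to 1, of the picture: columns of its width, rows of its height: a listed point, or the origin of a listed thing).
The state is a dict: "time_s": time; "q": joint angles; "joint_velocities": joint speeds; "tau": joint torques, N m; "tool_pos": TCP position; "tcp_rot": TCP orientation; "contact_force": force on the tool from outside, world axes, zero at the start; "torque": the same for the moment, N m; "finger_gap": finger opening in m; "grasp_force": force on a finger pad.
Only numpy, scipy, OpenCV 4.12 (cv2) and the standard library are available. Lean on these libraries where they do the work, as an engineer would, in place of code of your own. Each camera call takes 0.05 s, during which the arm holds its last target. There are 200 camera calls.

TASK

Both eye brackets in the green drilling jig are drilled. Break the jig's stiff T-knob loose and unscrew it anticlockwise to its stop, swing the strap square across the jig by its ball handle, then drop the good bracket into the white parts bin and the one marked red into the red wire basket. Leave the clamp open, the containers standing where they are and everything else on the bench undisturbed.

Things in the scene. Friction and masses are not known exactly. Their poses are not given: they have to be found in the camera images.
- jig: Green drilling jig, fixed to the bench: plate 108 x 246 x 14 mm; origin at the centre of its underside, z up. Centred at y = +80 and -80 mm are two nests for the brackets: dark steel rails 7 mm high on the plate, about 2 mm play. In the middle stands the clamp stud; on it, from below, a spring, a dark steel strap that bears on the inner half of each bracket's foot, and a black T-knob.
- t_knob_grip (a point): Centre of the T-knob's cross bar, on the stud axis, 99.5 mm above the bench when clamped (106 mm when unscrewed). The bar is black, 46 mm long, 15 mm wide, 22 mm high; the point's x axis lies along the bar. Its neck is 18 mm in diameter; nothing else on the jig reaches above 86 mm (ball handle).
- t_knob (a joint): T-knob angle in rad, 0 to 1.45 (stop), growing anticlockwise seen from above (loosening). Starts at 0 to 0.06 with the bar 0.65 rad clockwise of jig x. Seized: about 0.35 N m over the first 0.3 rad, then it turns freely (0.05 N m) and stays where it is left. One grasp does the whole turn. It lifts the strap 4.3 mm per rad; loose enough from 1.1 on.
- strap_handle (a point): Middle of the black ball-shaped end (16 mm in diameter, 19 mm high) of the strap's upright handle pin, 50 mm from the stud axis; 69.5 mm above the bench when clamped, about 75.5 mm when unscrewed. The lug of the bracket beside it begins 67 mm from the stud axis and reaches 65 mm above the bench.
- strap (a joint): Angle in rad of the strap (24 x 124 x 12 mm, underside 22.5 mm above the bench when clamped) about the stud: 0 = along jig y over both brackets, positive anticlockwise from above, -1.75 to 1.75. Guide pins lock it until it has risen 3.5 mm; then it swings easily either way and stays. From 1.1 either way both brackets are free to lift; square across is 1.57.
- good_bracket: Good aluminium eye bracket, plain metal, 0.06 to 0.13 kg: foot 44 x 60 x 8 mm (x, y, z), upright eye lug in the middle 8 mm thick (x) and 26 mm wide (y) with a round top, 51 mm high in all. Origin at the centre of the foot's underside, z up. Lies in one of the nests (y along jig y), foot underside 14 mm above the bench.
- reject_bracket: Rejected bracket: same size and frame as the good one, but the eye is painted red and one foot hole drilled off-centre. Lies in the other nest.
- white_bin: White open parts bin with small grey parts stuck on its floor, fixed to the bench, 152 x 180 x 75 mm (x, y, z), origin at the centre of its underside. Clear inside 94 x 128 mm; inner floor 2 to 22 mm up, so a part must not be lowered under 25 mm there.
- red_basket: Red wire basket for rejects, loose, 0.6 kg, 150 x 180 x 80 mm (x, y, z), walls 4 mm, inner floor 5 mm up; origin at the centre of its underside. The bin and the basket stand left and right of the jig, either way round.
- spray_can: Blue spray can, 58 mm in diameter, 200 mm high, between the jig and the container on one side, farther back. Bystander; origin at the centre of its underside.
- screw_jar: Clear jar with red lid, 64 mm in diameter, 88 mm high, behind the jig. Bystander; origin at the centre of its underside.
- glue_bottle: White and red glue bottle, 55 mm in diameter, 147 mm high, on the other side from the spray can, between jig and container, farther back. Bystander; origin at the centre of its underside.
- hex_keys: Red hex key holder, 45 x 78 x 20 mm, in front of the jig to the right. Bystander; origin at the centre of its underside.
- tape_measure: Yellow tape measure, 75 x 89 x 34 mm, in front of the jig to the left. Bystander; origin at the centre of its underside.
Not all that is in view belongs to the job. What is shaped like the good_bracket but blue is not meant.

How it is judged:
By the outcome, as a careful person would: the job done as asked, in the order asked, and still so for the second after the job is handed in, with the robot touching nothing.
It also fails if it takes over 67 s, if anything falls off the work surface, if the arm or the gripper's body presses on something with over 40 N, if the wrist force passes 120 N, or if a joint passes its speed limit or range.

## Working session

There is one attempt and no reset: what is moved stays moved. The work goes in short steps, Python scripts to look and compute and a shell command to move; the robot and the scene stay as the last step left them, time stands still between calls to the robot, and variables do not carry over. Pictures are saved under pics/ and viewed, at most 10 in all, crops included, and the job is handed in when it is done.

```bash
ls; mkdir -p pics
cat > h.py <<'E'
import numpy as np, cv2
from plant import bot
def K(c):
    i=bot.camera_info(c); f=200/np.tan(np.radians(i["fovy"])/2)
    return i,f
def ray(c,cen,info=None):
    i=info or bot.camera_info(c); f=200/np.tan(np.radians(i["fovy"])/2)
    R=cv2.Rodrigues(np.array(i["rvec"],float))[0]; t=np.array(i["tvec"],float).ravel()
    d=R.T@np.array([(cen[1]*640-i["cx"])/f,(cen[0]*400-i["cy"])/f,1]); return -R.T@t, d/np.linalg.norm(d)
def atz(c,cen,z,info=None):
    o,d=ray(c,cen,info); return o+d*(z-o[2])/d[2]
def tri(rs):
    A=sum(np.eye(3)-np.outer(d,d) for o,d in rs); b=sum((np.eye(3)-np.outer(d,d))@o for o,d in rs)
    p=np.linalg.solve(A,b); return p, max(np.linalg.norm((np.eye(3)-np.outer(d,d))@(p-o)) for o,d in rs)
def proj(c,p,info=None):
    i=info or bot.camera_info(c); f=200/np.tan(np.radians(i["fovy"])/2)
    R=cv2.Rodrigues(np.array(i["rvec"],float))[0]; q=R@np.array(p)+np.array(i["tvec"],float).ravel()
    return np.array([i["cx"]+f*q[0]/q[2], i["cy"]+f*q[1]/q[2]])
E
python3 - <<'E'
from h import *
np.set_printoptions(precision=4,suppress=True)
ims=[bot.snapshot(c) for c in ("scene","side","wrist")]
for c,i in zip(("scene","side","wrist"),ims):
    print(c,{k:np.round(v,4).tolist() for k,v in bot.camera_info(c).items()})
cv2.imwrite("pics/a.png",np.vstack([ims[0]]));cv2.imwrite("pics/b.png",ims[2]);cv2.imwrite("pics/c.png",ims[1])
Z=dict(jig=0,t_knob_grip=.0995,strap_handle=.0695,good_bracket=.014,reject_bracket=.014,white_bin=0,red_basket=0,spray_can=0,screw_jar=0,glue_bottle=0,hex_keys=0,tape_measure=0)
for n,z in Z.items():
    for c in ("scene","side","wrist"):
        for r in bot.place_of(n,c)[:3]:
            if r["p"]>.2: print(n,c,round(r["p"],2),np.round([r["centre"][1]*640,r["centre"][0]*400]),np.round(atz(c,r["centre"],z),4))
E
```

```text
pics
scene {'fovy': 55.3612, 'cx': 314.6156, 'cy': 201.4277, 'rvec': [2.3433, -0.6295, 0.2523], 'tvec': [-0.4711, 0.25, 1.0914]}
side {'fovy': 43.9068, 'cx': 322.2587, 'cy': 196.9372, 'rvec': [0.3358, -2.7355, 1.2321], 'tvec': [0.5172, 0.1564, 1.3401]}
wrist {'fovy': 60.9991, 'cx': 324.2359, 'cy': 199.2626, 'rvec': [-2.8169, 0.0003, 0.0017], 'tvec': [-0.5007, -0.0409, 0.3807]}
jig scene 0.8 [311. 222.] [ 0.5201 -0.0179  0.    ]
jig scene 0.27 [292. 203.] [0.5055 0.0882 0.    ]
jig side 0.86 [327. 224.] [0.5205 0.0032 0.    ]
jig wrist 0.74 [347. 166.] [ 0.5261 -0.0038  0.    ]
t_knob_grip scene 0.71 [308. 198.] [0.5208 0.0033 0.0995]
t_knob_grip side 0.59 [324. 200.] [0.5253 0.008  0.0995]
t_knob_grip side 0.36 [258. 221.] [0.6747 0.1307 0.0995]
t_knob_grip wrist 0.81 [353. 193.] [ 0.5254 -0.0042  0.0995]
strap_handle scene 0.65 [298. 198.] [0.5072 0.0441 0.0695]
strap_handle side 0.64 [326. 219.] [0.51   0.0529 0.0695]
strap_handle wrist 0.67 [334. 131.] [0.5098 0.0438 0.0695]
good_bracket scene 0.55 [290. 202.] [0.4985 0.0842 0.014 ]
good_bracket side 0.71 [245. 303.] [0.6441 0.330
[... 939 characters left out ...]
336 0.    ]
screw_jar scene 0.59 [309. 221.] [ 0.5173 -0.0122  0.    ]
screw_jar side 0.84 [260. 220.] [0.7177 0.03   0.    ]
screw_jar wrist 0.61 [516. 145.] [0.7126 0.0202 0.    ]
screw_jar wrist 0.22 [333. 130.] [0.5109 0.0357 0.    ]
glue_bottle scene 0.52 [308. 168.] [0.6424 0.2153 0.    ]
glue_bottle wrist 0.74 [335. 133.] [0.5127 0.0329 0.    ]
hex_keys scene 0.76 [282. 279.] [ 0.3419 -0.1613  0.    ]
hex_keys scene 0.43 [291. 202.] [0.5056 0.0946 0.    ]
hex_keys side 0.6 [389. 200.] [ 0.36   -0.1425  0.    ]
tape_measure scene 0.79 [250. 202.] [0.3828 0.1656 0.    ]
tape_measure scene 0.43 [311. 219.] [ 0.5263 -0.0071 -0.    ]
tape_measure side 0.6 [366. 276.] [0.3738 0.1659 0.    ]
```

View pics/b.png

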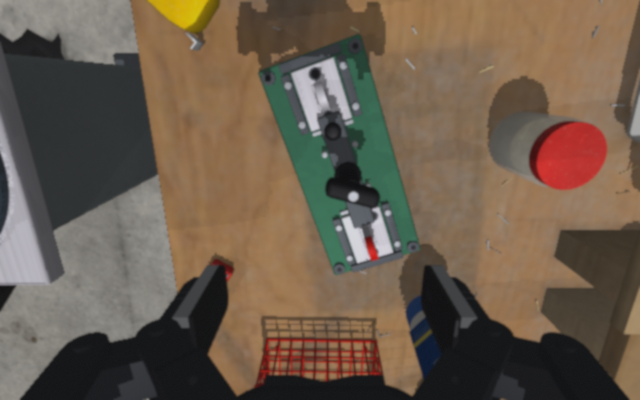

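View pics/c.png

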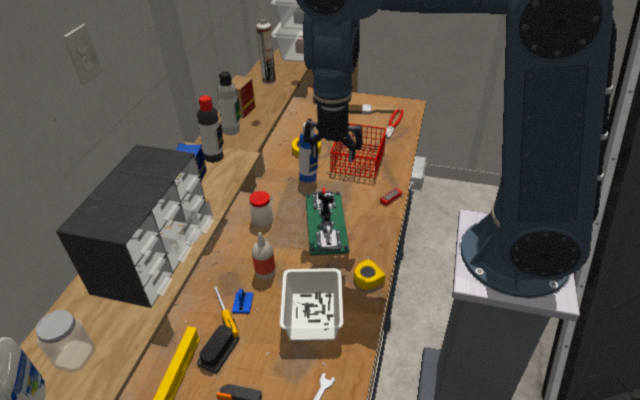

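The wrist picture shows the jig (green, 262–418 × 37–273), the T-knob bar at about (352,193), ball handle (333,131) on the plain bracket's side, and the red eye at (372,247). The side picture shows the white bin at (312,302) and the red basket at (357,155). The blue look-alike, at (243,302), is off to the side.

Run:
```python
from h import *
np.set_printoptions(precision=4,suppress=True)
im=bot.snapshot("wrist"); info=bot.camera_info("wrist")
s=bot.read_state(); print(s["tool_pos"],s["tcp_rot"],s["q"],s["finger_gap"])
def rect(mask,z,info,c):
    cs,_=cv2.findContours(mask.astype(np.uint8),cv2.RETR_EXTERNAL,cv2.CHAIN_APPROX_NONE)
    k=max(cs,key=cv2.contourArea)[:,0,:]
    P=np.array([atz(c,[(v+.5)/400,(u+.5)/640],z,info)[:2] for u,v in k],np.float32)
    return cv2.minAreaRect(P*1000)
hsv=cv2.cvtColor(im,cv2.COLOR_BGR2HSV)
m=cv2.inRange(hsv,(60,80,30),(90,255,255))
print("green",rect(m>0,.014,info,"wrist"))
rects=bot.outline_of("jig","wrist"); 
if rects: print("net",rects[0]["p"],rect(rects[0]["mask"],.014,info,"wrist"))
for n in("t_knob_grip","strap_handle"):
    r=[]; 
    for c in("scene","side","wrist"):
        if c!="wrist": bot.snapshot(c)
        q=bot.place_of(n,c)
        if q: r.append(ray(c,q[0]["centre"]))
    print(n,tri(r))
r=bot.outline_of("t_knob_grip","wrist")
if r:
    print("knob",r[0]["p"],rect(r[0]["mask"],.1105,info,"wrist"))
# containers: outlines from rim
for n,c,z in (("white_bin","side",.075),("white_bin","scene",.075),("red_basket","side",.08),("red_basket","scene",.08)):
    r=bot.outline_of(n,c)
    if r: print(n,c,r[0]["p"],np.array(r[0]["centre"])*[400,640], rect(r[0]["mask"],z,bot.camera_info(c),c))
```

```text
[0.5    0.     0.2313] [[ 0.  1. -0.]
 [ 1. -0.  0.]
 [ 0. -0. -1.]] [-0.0003 12.1991 -1.9708 75.8317  0.0012 90.0017] 0.08544770019264655
green ((554.8169555664062, 7.385932922363281), (40.36967468261719, 241.30027770996094), 18.90028953552246)
net 0.64 ((525.51953125, -4.8679656982421875), (108.77750396728516, 248.09498596191406), 18.86858558654785)
t_knob_grip (array([ 0.5241, -0.0005,  0.0931]), np.float64(0.006028919753010135))
strap_handle (array([0.5047, 0.0464, 0.0733]), np.float64(0.004816669147600738))
knob 0.77 ((526.186767578125, 6.621931076049805), (32.96275329589844, 45.907379150390625), 74.5073013305664)
white_bin side 0.85 [302.48  312.384] ((471.24078369140625, 331.4275207519531), (142.13433837890625, 200.4862060546875), 14.943495750427246)
white_bin scene 0.83 [156.08  255.616] ((465.2413330078125, 283.4978332519531), (156.9630889892578, 218.50950622558594), 11.55492877960205)
red_basket side 0.72 [199.2   326.592] ((518.1907348632812, -1.6155624389648438), (41.94261932373047, 97.36782836914062), 23.66299819946289)
red_basket scene 0.66 [302.32  364.288] ((481.1551818847656, -345.53375244140625), (204.02330017089844, 174.98365783691406), 88.47399139404297)
```

View pics/a.png

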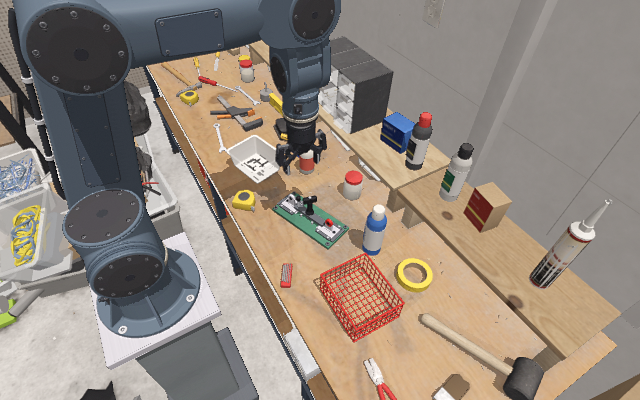

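```bash
python3 -m handwheel '[[-4.7,25.5,0,0,0,-0.14,0],[0,0,8,0,0,-0.14,0],[0,0,8,0,0,-0.14,0],[0,0,8,0,0,-0.14,0],[0,0,8,0,0,-0.14,0],[0,0,8,0,0,-0.14,0],[0,0,8,0,0,-0.14,0],[0,0,8,0,0,-0.14,0],[0,0,8,0,0,-0.14,0],[0,0,0,0,0,0,0]]' 60
cat > look.py <<'E'
from h import *
import sys
np.set_printoptions(precision=4,suppress=True)
im=bot.snapshot("wrist"); cv2.imwrite(sys.argv[1],im); s=bot.read_state()
print(s["time_s"],s["tool_pos"],"yaw_y",np.degrees(np.arctan2(s["tcp_rot"][1][1],s["tcp_rot"][0][1])),s["q"])
for a in sys.argv[2:]:
    n,z=a.split("="); 
    for r in bot.place_of(n,"wrist")[:2]: print(n,round(r["p"],2),np.round([r["centre"][1]*640,r["centre"][0]*400]),atz("wrist",r["centre"],float(z)))
E
python3 look.py pics/d.png t_knob_grip=.0995 strap_handle=.0695 jig=0 good_bracket=.014 reject_bracket=.014
```

```text
time_s: 3.8
tool_pos: [0.5249, -0.0047, 0.1664]
tcp_rot: [[-0.953, 0.303, -0.002], [0.303, 0.953, 0.0], [0.001, -0.0, -1.0]]
contact_force: [-0.5, -0.8, 0.7]
finger_gap: 0.0852
grasp_force: 0.0
3.85 [ 0.5252 -0.0047  0.1671] yaw_y 72.02379103974853 [-0.5121 16.338  -5.9173 67.7913  0.0018 17.4641]
t_knob_grip 0.62 [326. 215.] [ 0.5264 -0.0032  0.0995]
strap_handle 0.84 [381. 158.] [0.5085 0.0445 0.0695]
jig 0.73 [326. 175.] [ 0.5258 -0.0027  0.    ]
good_bracket 0.85 [401. 126.] [0.5009 0.0731 0.014 ]
good_bracket 0.3 [89. 42.] [ 0.3606 -0.1473  0.014 ]
reject_bracket 0.7 [256. 227.] [ 0.5502 -0.0799  0.014 ]
```

View pics/d.png

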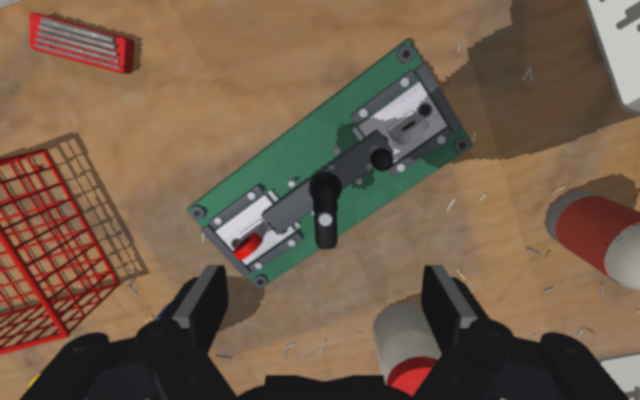

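The bar (326,190–245) lies square between the fingers, so I descend and grip it.

```bash
python3 -m handwheel '[[0,1,35,0,0,0,0],[0,0,35,0,0,0,0],[0,0,15.5,0,0,0,0],[0,0,0,0,0,0,0],[0,0,0,0,0,0,1],[0,0,0,0,0,0,1],[0,0,0,0,0,0,1],[0,0,0,0,0,0,1],[0,0,0,0,0,0,1],[0,0,0,0,0,0,1]]' 100
```

```text
time_s: 5.1
tool_pos: [0.526, -0.0043, 0.0825]
tcp_rot: [[-0.952, 0.306, 0.001], [0.306, 0.952, -0.001], [-0.001, -0.001, -1.0]]
contact_force: [-2.1, -4.2, 8.5]
finger_gap: 0.0138
grasp_force: 97.5
```

```bash
python3 -m handwheel '[[0,0,-0.3,0,0,-0.07,1],[0,0,-0.3,0,0,-0.07,1],[0,0,-0.3,0,0,-0.07,1],[0,0,-0.3,0,0,-0.07,1],[0,0,-0.5,0,0,-0.12,1],[0,0,-0.5,0,0,-0.12,1],[0,0,-0.5,0,0,-0.12,1],[0,0,-0.5,0,0,-0.12,1],[0,0,-0.5,0,0,-0.12,1],[0,0,-0.5,0,0,-0.12,1],[0,0,-0.5,0,0,-0.12,1],[0,0,-0.5,0,0,-0.12,1],[0,0,-0.5,0,0,-0.12,1],[0,0,0,0,0,0,1]]' 100
python3 -c "
from plant import bot
s=bot.read_state();print(s['torque'],s['contact_force'],s['q'])"
```

```text
time_s: 6.5
tool_pos: [0.525, -0.0017, 0.0882]
tcp_rot: [[-0.493, -0.87, -0.001], [-0.87, 0.493, 0.004], [-0.003, 0.003, -1.0]]
contact_force: [-11.4, 16.3, 16.5]
finger_gap: 0.0136
grasp_force: 99.2
[ 3.51940928  2.34878596 -0.06939797] [-11.44620582  16.26812733  16.50118264] [ -0.32981446  19.20158494 -13.87210086  56.98226529   0.24545369
 -60.7730628 ]
```

```bash
python3 -m handwheel '[[0,0.5,-0.6,0,0,-0.05,1],[0,0,0,0,0,-0.05,1],[0,0,0,0,0,0,1],[0,0,0,0,0,0,1]]' 100
python3 -c "
from plant import bot
s=bot.read_state();print(s['torque'],s['contact_force'],s['q'])"
```

```text
time_s: 6.9
tool_pos: [0.5246, -0.0016, 0.0886]
tcp_rot: [[-0.409, -0.913, -0.001], [-0.913, 0.409, 0.004], [-0.003, 0.003, -1.0]]
contact_force: [-8.8, 14.9, 11.6]
finger_gap: 0.0138
grasp_force: 98.7
[ 3.3756649   1.95718426 -0.91041483] [-8.82914719 14.88818274 11.63285443] [ -0.31223119  19.14820067 -13.89595563  57.01510882   0.23388009
 -66.18611392]
```

Torque −0.9 N m at θ≈1.46: the knob is at its stop. Next I release it and go above the ball handle.

```bash
python3 -m handwheel '[[0,0,0,0,0,0,0],[0,0,0,0,0,0,0],[0,0,0,0,0,0,0],[0,0,-20,0,0,0,0],[0,0,-35,0,0,0,0],[0,0,0,0,0,-0.15,0],[0,0,0,0,0,-0.15,0],[0,0,0,0,0,-0.15,0],[0,0,0,0,0,-0.15,0],[0,0,0,0,0,-0.15,0],[-24,0,0,0,0,0,0],[-24,0,0,0,0,0,0],[0,0,0,0,0,0,0]]' 60
python3 look.py pics/e.png t_knob_grip=.106 strap_handle=.0755 jig=0 good_bracket=.014 reject_bracket=.014
```

```text
time_s: 8.2
tool_pos: [0.5093, 0.0436, 0.1432]
tcp_rot: [[0.324, -0.946, -0.0], [-0.946, -0.324, 0.0], [-0.0, -0.0, -1.0]]
contact_force: [0.5, -1.4, -0.1]
finger_gap: 0.0857
grasp_force: 0.0
8.25 [0.5098 0.0427 0.1432] yaw_y -161.09653633167196 [   4.7872   15.4304  -10.6825   63.8711   -0.0068 -104.1162]
t_knob_grip 0.58 [331. 151.] [ 0.5236 -0.0048  0.106 ]
strap_handle 0.79 [330. 217.] [0.5071 0.0419 0.0755]
jig 0.85 [329. 127.] [ 0.5231 -0.0059  0.    ]
good_bracket 0.56 [329. 222.] [0.4979 0.0686 0.014 ]
reject_bracket 0.72 [327.  12.] [ 0.5521 -0.0835  0.014 ]
```

View pics/e.png

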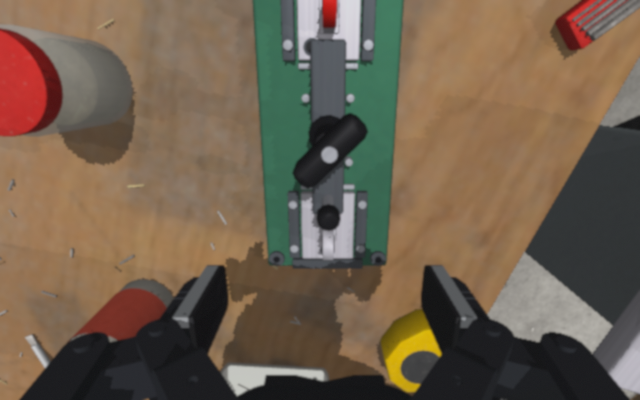

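The knob bar is turned (centre 330,152), the handle (329,217) lies between the fingers and the jig is square to the tool. I descend onto the ball.

```bash
python3 -m handwheel '[[0.5,0,40,0,0,0,0],[0,0,32,0,0,0,0],[0,0,10.5,0,0,0,0],[0,0,0,0,0,0,0],[0,0,0,0,0,0,1],[0,0,0,0,0,0,1],[0,0,0,0,0,0,1],[0,0,0,0,0,0,1],[0,0,0,0,0,0,1],[0,0,0,0,0,0,1]]' 40
```

```text
time_s: 9.5
tool_pos: [0.5103, 0.0416, 0.061]
tcp_rot: [[0.323, -0.947, 0.001], [-0.947, -0.323, 0.0], [-0.0, -0.001, -1.0]]
contact_force: [-0.8, 0.8, 5.4]
finger_gap: 0.0137
grasp_force: 38.9
```

```bash
python3 -m handwheel '[[0.4,-6.5,0,0,0,0.131,1],[0.4,-6.5,0,0,0,0.131,1],[0.4,-6.5,0,0,0,0.131,1],[0.4,-6.5,0,0,0,0.131,1],[0.4,-6.5,0,0,0,0.131,1],[0.4,-6.5,0,0,0,0.131,1],[0,0,0,0,0,0,1]]' 40; python3 -m handwheel '[[0.4,-6.5,0,0,0,0.131,1],[0.4,-6.5,0,0,0,0.131,1],[0.4,-6.5,0,0,0,0.131,1],[0.4,-6.5,0,0,0,0.131,1],[0.4,-6.5,0,0,0,0.131,1],[0.4,-6.5,0,0,0,0.131,1],[0,0,0,0,0,0,1]]'
```

```text
time_s: 10.2
tool_pos: [0.5472, 0.0374, 0.0602]
tcp_rot: [[-0.447, -0.894, -0.002], [-0.894, 0.447, -0.003], [0.004, 0.001, -1.0]]
contact_force: [-8.1, -11.8, 6.3]
finger_gap: 0.0138
grasp_force: 39.3
time_s: 10.9
tool_pos: [0.5691, 0.0091, 0.059]
tcp_rot: [[-0.949, -0.316, -0.008], [-0.316, 0.949, -0.002], [0.009, 0.001, -1.0]]
contact_force: [-22.6, -5.6, 5.2]
finger_gap: 0.0137
grasp_force: 39.2
```

```bash
python3 -m handwheel '[[0,0,0,0,0,0,0],[0,0,0,0,0,0,0],[0,0,0,0,0,0,0],[0,0,-45,0,0,0,0],[0,0,-45,0,0,0,0],[0,0,0,0,0,0.143,0],[0,0,0,0,0,0.143,0],[0,0,0,0,0,0.143,0],[0,0,0,0,0,0.143,0],[0,0,0,0,0,0.143,0],[0,0,0,0,0,0.143,0],[0,0,0,0,0,0.143,0],[0,0,0,0,0,0.143,0],[0,0,0,0,0,0.143,0],[0,0,0,0,0,0.143,0],[0,0,0,0,0,0.143,0],[27,-25,0,0,0,0,0],[27,-24,0,0,0,0,0],[27,0,0,0,0,0,0],[0,0,0,0,0,0,0]]' 60
python3 look.py pics/f.png t_knob_grip=.106 strap_handle=.0755 jig=0 good_bracket=.014 reject_bracket=.014 white_bin=0
```

```text
time_s: 12.9
tool_pos: [0.5, 0.0739, 0.1511]
tcp_rot: [[-0.322, 0.947, 0.001], [0.947, 0.322, 0.001], [0.0, 0.001, -1.0]]
contact_force: [0.5, -0.3, 0.3]
finger_gap: 0.0857
grasp_force: 0.0
12.95 [0.5009 0.0728 0.151 ] yaw_y 18.743638075366633 [  8.2691  14.5239 -10.7162  64.704    0.0026  79.5254]
t_knob_grip 0.86 [321. 338.] [ 0.5256 -0.0036  0.106 ]
t_knob_grip 0.16 [319. 263.] [0.5069 0.0498 0.106 ]
strap_handle 0.86 [388. 312.] [0.5748 0.0097 0.0755]
strap_handle 0.64 [535.  78.] [0.5957 0.1942 0.0755]
jig 0.63 [319. 265.] [ 0.5252 -0.0096  0.    ]
good_bracket 0.89 [321. 185.] [0.4999 0.0721 0.014 ]
good_bracket 0.5 [387. 312.] [ 0.6015 -0.0304  0.014 ]
reject_bracket 0.83 [322. 339.] [ 0.5518 -0.081   0.014 ]
reject_bracket 0.66 [388. 316.] [ 0.604  -0.0347  0.014 ]
```

View pics/f.png

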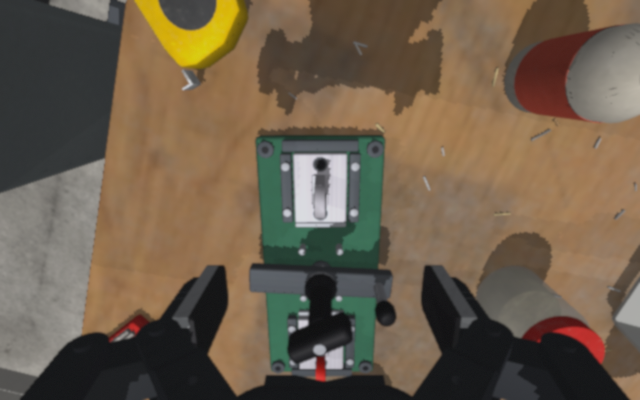

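The picture shows the strap square across (250–392, 280), the handle at (387,312) and the good bracket's plain lug free at (321,190) between the fingers. I take the good bracket now.

```bash
python3 -m handwheel '[[-1.5,-0.5,45,0,0,0,0],[0,0,45,0,0,0,0],[0,0,20,0,0,0,0],[0,0,10,0,0,0,0],[0,0,0,0,0,0,0],[0,0,0,0,0,0,1],[0,0,0,0,0,0,1],[0,0,0,0,0,0,1],[0,0,0,0,0,0,1],[0,0,0,0,0,0,1],[0,0,0,0,0,0,1],[0,0,0,0,0,0,1]]' 60
```

```text
time_s: 14.45
tool_pos: [0.5001, 0.0698, 0.0307]
tcp_rot: [[-0.319, 0.948, -0.001], [0.948, 0.319, -0.001], [-0.0, -0.002, -1.0]]
contact_force: [-8.5, -4.2, 9.2]
finger_gap: 0.0073
grasp_force: 59.3
```

```bash
python3 -m handwheel '[[0,0,-10,0,0,0,1],[0,0,-15,0,0,0,1],[0,0,-45,0,0,0,1],[0,0,-45,0,0,0,1],[40,18,0,0,0,0,1],[40,18,0,0,0,0,1],[40,18,0,0,0,0,1],[0,0,0,0,0,0,1],[0,0,0,0,0,0,1]]' 60
python3 look.py pics/g.png good_bracket=.13 white_bin=0
python3 - <<'E'
from h import *
i=bot.camera_info("wrist")
for r in bot.outline_of("white_bin","wrist")[:1]:
    m=r["mask"].astype(np.uint8); cs,_=cv2.findContours(m,0,1); k=max(cs,key=cv2.contourArea)[:,0]
    P=np.array([atz("wrist",[(v+.5)/400,(u+.5)/640],.075,i)[:2] for u,v in k],np.float32)*1000
    print(r["p"],cv2.minAreaRect(P),k.min(0),k.max(0))
E
```

```text
time_s: 15.35
tool_pos: [0.5138, 0.2019, 0.1459]
tcp_rot: [[-0.321, 0.947, 0.0], [0.947, 0.321, -0.0], [-0.0, 0.0, -1.0]]
contact_force: [-0.1, -1.0, -0.0]
finger_gap: 0.0074
grasp_force: 58.7
15.4 [0.5138 0.201  0.1458] yaw_y 18.659494356178644 [21.375  19.9326 -4.0609 66.0088 -0.0113 92.7155]
good_bracket 0.92 [325. 245.] [0.514  0.2047 0.13  ]
good_bracket 0.91 [534. 103.] [0.5805 0.3014 0.13  ]
white_bin 0.68 [329.  36.] [0.4814 0.3133 0.    ]
0.6 ((487.56646728515625, 277.2862854003906), (141.90281677246094, 97.82485961914062), 15.338238716125488) [199   0] [453 170]
```

View pics/g.png

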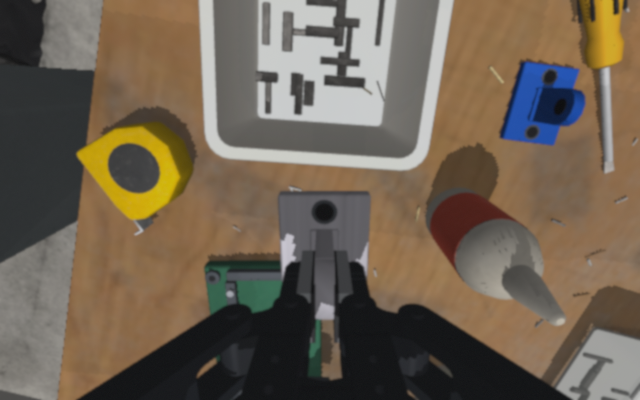

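The bracket hangs in the grip, and the bin's near rim runs from (208,158) to (422,168), with the blue look-alike at (545,105). I compute the bin centre from the rim.

Run:
```python
from h import *
a,b=[atz("wrist",[v/400,u/640],.075) for u,v in((208,157),(422,169))]
l,r=[atz("wrist",[v/400,u/640],.075) for u,v in((201,20),(450,20))]
print(a,b,np.linalg.norm(a-b),l,r,np.linalg.norm(l-r))
u=(r-l)/np.linalg.norm(r-l); print(np.degrees(np.arctan2(b[1]-a[1],b[0]-a[0])))
th=np.arctan2(b[1]-a[1],b[0]-a[0]); print((a+b)/2+.09*np.array([-np.sin(th),np.cos(th),0]))
```

```text
[0.43277653 0.21367514 0.075     ] [0.56495002 0.24972331 0.075     ] 0.13700110226417933 [0.41232968 0.28912869 0.075     ] [0.5451301  0.33362405 0.075     ] 0.14005637034399623
15.255463010412033
[0.47518218 0.31852782 0.075     ]
```

```bash
python3 -m handwheel '[[40,0.5,0,0,0,0,1],[40,0.5,0,0,0,0,1],[39.5,0.5,0,0,0,0,1],[0,0,0,0,0,0,1],[0,0,40,0,0,0,1],[0,0,30,0,0,0,1],[0,0,20,0,0,0,1],[0,0,8,0,0,0,1],[0,0,0,0,0,0,1],[0,0,0,0,0,0,1]]' 60
```

```text
time_s: 16.55
tool_pos: [0.4779, 0.3148, 0.0487]
tcp_rot: [[-0.319, 0.948, 0.001], [0.948, 0.319, 0.001], [0.0, 0.001, -1.0]]
contact_force: [-0.8, -0.2, -0.6]
finger_gap: 0.0071
grasp_force: 58.9
```

```bash
python3 -m handwheel '[[0,0,2.5,0,0,0,1],[0,0,0,0,0,0,0.6],[0,0,0,0,0,0,0.6],[0,0,0,0,0,0,0.6],[0,0,-25,0,0,0,0.6],[0,0,-45,0,0,0,0.6],[0,0,-45,0,0,0,0.6],[-40,-5,0,0,0,0,0],[-40,-5.5,0,0,0,0,0],[-40,-6,0,0,0,0,0],[-40,-6,0,0,0,0,0],[-40,-6,0,0,0,0,0],[-40,-6,0,0,0,0,0],[-40,-6,0,0,0,0,0],[-40,-6,0,0,0,0,0],[-40,-6,0,0,0,0,0],[-38,-5,0,0,0,0,0],[0,0,0,0,0,0,0],[0,0,0,0,0,0,0]]' 60
python3 look.py pics/h.png strap_handle=.0755 jig=0 reject_bracket=.014
python3 - <<'E'
from h import *
bot.snapshot("scene");im=bot.snapshot("side");cv2.imwrite("pics/i.png",im)
for c in("scene","side"):
  for r in bot.place_of("good_bracket",c)[:3]: print(c,r["p"],np.round(atz(c,r["centre"],.02),3))
E
```

```text
time_s: 18.45
tool_pos: [0.5497, -0.0813, 0.1601]
tcp_rot: [[-0.318, 0.948, -0.0], [0.948, 0.318, 0.0], [0.0, -0.0, -1.0]]
contact_force: [-0.4, -0.2, -0.2]
finger_gap: 0.0855
grasp_force: 0.0
18.5 [ 0.5496 -0.0804  0.1601] yaw_y 18.600452600480914 [-8.3345 19.986  -1.8783 68.1473  0.0144 63.0651]
strap_handle 0.73 [404.  91.] [0.5738 0.0109 0.0755]
strap_handle 0.68 [324. 180.] [ 0.5446 -0.0611  0.0755]
jig 0.61 [325.  85.] [ 0.5251 -0.0012  0.    ]
reject_bracket 0.92 [323. 178.] [ 0.5482 -0.0757  0.014 ]
scene 0.64 [0.477 0.312 0.02 ]
scene 0.48 [0.638 0.299 0.02 ]
side 0.68 [0.638 0.338 0.02 ]
side 0.56 [0.479 0.334 0.02 ]
```

View pics/h.png

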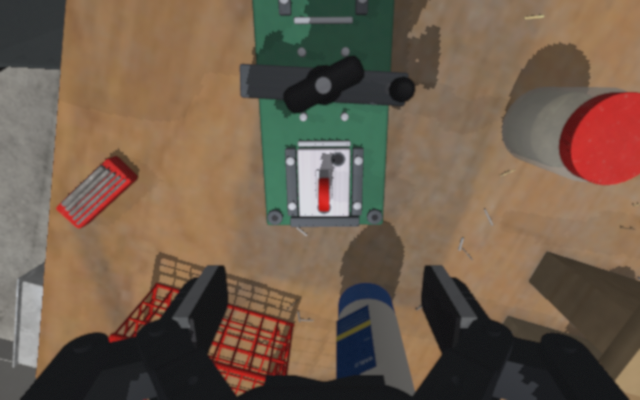

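The reject's red eye (323,190) is centred between the fingers, and the strap and knob are still open. The good bracket reads (0.477, 0.312), in the bin. I take the reject.

```bash
python3 -m handwheel '[[1,0,45,0,0,0,0],[0,0,45,0,0,0,0],[0,0,28,0,0,0,0],[0,0,11,0,0,0,0],[0,0,0,0,0,0,0],[0,0,0,0,0,0,1],[0,0,0,0,0,0,1],[0,0,0,0,0,0,1],[0,0,0,0,0,0,1],[0,0,0,0,0,0,1],[0,0,0,0,0,0,1],[0,0,0,0,0,0,1]]' 60
```

```text
time_s: 20.05
tool_pos: [0.5497, -0.0798, 0.0316]
tcp_rot: [[-0.319, 0.948, 0.001], [0.948, 0.319, -0.0], [-0.0, 0.001, -1.0]]
contact_force: [-1.1, 0.8, 6.6]
finger_gap: 0.0069
grasp_force: 59.4
```

```bash
python3 -m handwheel '[[0,0,-10,0,0,0,1],[0,0,-15,0,0,0,1],[0,0,-45,0,0,0,1],[0,0,-48,0,0,0,1],[0,-40,0,0,0,0,1],[-36,-15,0,0,0,0,1],[-36,-15,0,0,0,0,1],[-36,-15,0,0,0,0,1],[-36,-15,0,0,0,0,1],[-36,-15,0,0,0,0,1],[-36,-15,0,0,0,0,1],[0,0,0,0,0,0,1],[0,0,0,0,0,0,1]]' 60
python3 look.py pics/j.png reject_bracket=.14 red_basket=0
python3 - <<'E'
from h import *
for c in("scene","side"):
  bot.snapshot(c)
  for r in bot.place_of("red_basket",c)[:2]: print(c,r["p"],np.round(atz(c,r["centre"],0),3))
i=bot.camera_info("wrist")
for r in bot.outline_of("red_basket","wrist")[:1]:
    m=r["mask"].astype(np.uint8); k=np.argwhere(m)[:,::-1]
    P=np.array([atz("wrist",[(v+.5)/400,(u+.5)/640],.08,i)[:2] for u,v in k[::20]],np.float32)*1000
    print(r["p"],cv2.minAreaRect(P))
E
```

```text
time_s: 21.35
tool_pos: [0.4948, -0.3264, 0.1492]
tcp_rot: [[-0.318, 0.948, -0.0], [0.948, 0.318, 0.0], [0.0, -0.0, -1.0]]
contact_force: [0.1, 0.8, -1.3]
finger_gap: 0.007
grasp_force: 58.8
21.4 [ 0.495  -0.3256  0.1493] yaw_y 18.600513560578737 [-33.3425  24.6068   3.3411  68.754    0.0162  38.057 ]
reject_bracket 0.69 [326. 249.] [ 0.4959 -0.3199  0.14  ]
red_basket 0.84 [321. 186.] [ 0.4955 -0.3291  0.    ]
scene 0.87 [ 0.486 -0.334  0.   ]
side 0.84 [ 0.498 -0.33   0.   ]
0.67 ((495.5044860839844, -327.59283447265625), (180.76409912109375, 150.8726043701172), 89.28022003173828)
```

View pics/j.png

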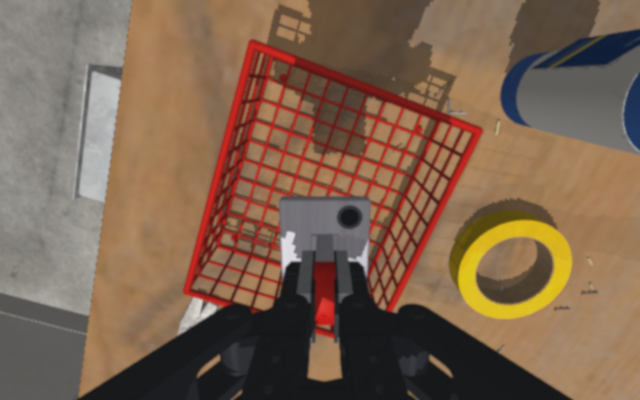

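The basket (measured 181 × 151 mm, centre 0.4955, −0.328) is right under the held bracket. I lower it and release.

```bash
python3 -m handwheel '[[0,0,45,0,0,0,1],[0,0,40,0,0,0,1],[0,0,22,0,0,0,1],[0,0,10,0,0,0,1],[0,0,3,0,0,0,1],[0,0,0,0,0,0,1]]' 60
python3 -m handwheel '[[0,0,0,0,0,0,0.6],[0,0,0,0,0,0,0.6],[0,0,0,0,0,0,0.6],[0,0,0,0,0,0,0.6],[0,0,-25,0,0,0,0.6],[0,0,-45,0,0,0,0.6],[0,0,-45,0,0,0,0.6],[0,0,-45,0,0,0,0.6],[0,0,0,0,0,0,0.6]]'
python3 - <<'E'
from h import *
w=bot.snapshot("wrist");a=bot.snapshot("scene");b=bot.snapshot("side")
cv2.imwrite("pics/k.png",np.hstack([cv2.resize(w,(400,250)),a[130:350,200:440]
 [:220].repeat(1,0) if 0 else cv2.resize(a[130:350,200:440],(273,250))]))
Z=dict(reject_bracket=.01,red_basket=0,good_bracket=.02,white_bin=0,strap_handle=.0755,t_knob_grip=.106,spray_can=0,screw_jar=0,glue_bottle=0,hex_keys=0,tape_measure=0)
for n,z in Z.items():
  for c in("scene","side","wrist"):
    for r in bot.place_of(n,c)[:2]:
      if r["p"]>.5: print(n,c,round(r["p"],2),np.round(atz(c,r["centre"],z),3))
E
```

```text
time_s: 22.35
tool_pos: [0.4957, -0.3262, 0.0299]
tcp_rot: [[-0.319, 0.948, 0.001], [0.948, 0.319, -0.001], [-0.001, 0.001, -1.0]]
contact_force: [0.9, -0.3, -1.0]
finger_gap: 0.0071
grasp_force: 58.8
time_s: 23.25
tool_pos: [0.4974, -0.3274, 0.1956]
tcp_rot: [[-0.319, 0.948, 0.008], [0.948, 0.319, -0.005], [-0.007, 0.006, -1.0]]
contact_force: [1.1, 0.4, -0.6]
finger_gap: 0.0342
grasp_force: 0.0
reject_bracket scene 0.56 [ 0.495 -0.328  0.01 ]
reject_bracket wrist 0.88 [ 0.492 -0.317  0.01 ]
red_basket scene 0.98 [ 0.493 -0.332  0.   ]
red_basket side 0.69 [ 0.49  -0.304  0.   ]
good_bracket scene 0.67 [0.465 0.308 0.02 ]
good_bracket side 0.96 [0.638 0.339 0.02 ]
good_bracket side 0.63 [0.366 0.181 0.02 ]
white_bin scene 0.95 [0.483 0.313 0.   ]
white_bin side 0.67 [0.482 0.321 0.   ]
white_bin wrist 0.53 [ 0.498 -0.323  0.   ]
strap_handle scene 0.82 [0.567 0.011 0.076]
strap_handle side 0.89 [0.565 0.014 0.076]
t_knob_grip scene 0.56 [ 0.521 -0.01   0.106]
t_knob_grip side 0.51 [ 0.521 -0.002  0.106]
spray_can side 0.94 [ 0.634 -0.184  0.   ]
spray_can wrist 0.57 [ 0.627 -0.199  0.   ]
screw_jar scene 0.61 [0.368 0.174 0.   ]
screw_jar scene 0.6 [ 0.694  0.03  -0.   ]
screw_jar side 0.56 [0.708 0.037 0.   ]
glue_bottle scene 0.97 [0.642 0.224 0.   ]
glue_bottle side 0.83 [0.633 0.219 0.   ]
hex_keys scene 0.74 [ 0.352 -0.164  0.   ]
hex_keys side 0.56 [ 0.359 -0.149  0.   ]
tape_measure scene 0.65 [0.365 0.161 0.   ]
tape_measure side 0.56 [0.37  0.161 0.   ]
```

View pics/k.png

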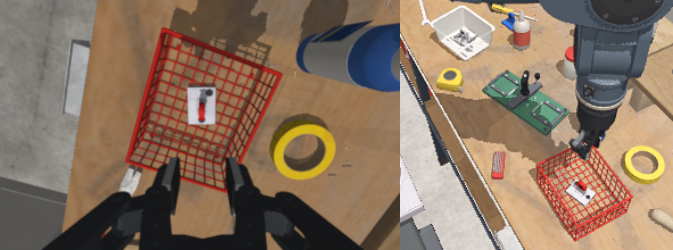

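The reject sits in the basket (wrist view 200,105), the jig is empty with its strap across, and the bystanders are where they were. I hand the job in.

```bash
python3 -c "
from plant import bot
print(bot.job_done())"
```

```text
the job is handed in; nothing more can be done
None
```

The job is handed in at about 23 s: the T-knob is unscrewed to its stop, the strap is square across to within about 4°, the good bracket is in the white bin and the red one in the wire basket; the verdict was not shown.

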